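# Load the board module into the sloping tester and snap its lid shut

## Robot

A 6-joint arm with a two-finger parallel gripper is mounted at the origin on the work surface. World frame = base frame: x ahead of the robot, y to its left, z up, the work surface at z = 0. Lengths are in m, angles in rad, forces in N, time in s.
With the tool pointing down it reaches from about 0.375 to 0.9 m from the base axis. Payload 3.1 kg.
Tool frame: the origin (TCP) lies between the finger pads; the fingertips stand 19 mm ahead of it and the grasp point (between the pads) is the TCP; z points along the fingers, y is the line along which they close (so a half turn about z gives the same grasp; the last joint's range is limited). The gripper opens to 87 mm and grips with 3 to 60 N. Pads are 19 mm wide; open, the fingers measure 117 mm over their backs; the gripper's body (75 mm by 190 mm) begins 51 mm behind the grasp point.
Start: joints at [-1.411, 0.527, 1.433, -0, 1.181, -0.178], TCP at [0.208, -0.589, 0.242] pointing down, gripper open.
Joint ranges: [-3.08, 3.08], [-0.75, 2.2], [0.22, 2.44], [-1.43, 4.57], [0, 2.65], [-2.85, 2.85]. Speed limits (rad/s): [2.79, 2.79, 3.14, 3.14, 3.14, 3.14].

## Interface

Orientations are given as a unit quaternion [x, y, z, w].
In Python, from rig import telemetry, viewer, hand_in gives the robot as it stands. The module is installed in compiled form; this text tells all that it offers.
- The arm moves only by the shell command python3 -m creep 'ROWS' [FORCE]. ROWS is JSON, a list of rows, each an object with "translation": the shift along the tool's x, y, z in mm, a list of three; "roll": the turn about the tool's z in degrees; "gripper": the finger opening in mm, from 0 to 87. In form: [{"translation": [tx, ty, tz], "roll": roll, "gripper": gripper}, ...]. A call has 1 to 5 rows; each row is the pose to reach, as a shift and turn from the pose commanded when the call began, along the tool's axes at that moment; what a row does not reach only later rows make up. A row lasts 1/12 s, in which the tool goes at most 41.7 mm and 7.16 degrees, less where a joint would pass 70% of its speed; a pose out of reach is approached as far as the arm can. A call with a gripper value outside its range is refused whole. The fingers move at their own pace and stop on an object; FORCE is the grip in N (left out, the last holds). Time passes only in rows, so rows that repeat a pose let the fingers close. It gives the time, the measured TCP pose, the force, the opening and the grip force at its end, in the units of the state.
- telemetry.get_obs(): the state, without advancing time (a new reading comes with each control period).
- viewer.camera(name): name is "scene" or "side" or "wrist"; returns the picture (384x512x3 uint8, blue, green, red); there is no depth.
- viewer.camera_info(name): a dict with "intrinsics" (3x3 intrinsics, pixels), "rvec" (rotation vector, rad) and "tvec" (3), from world to camera coordinates, as OpenCV has them; the wrist camera has in their place "hand_eye" (4x4, takes a point from camera to tool coordinates, whose origin is the TCP and whose axes are the flange's). Camera axes: x right, y down, z forward; pixel columns grow to the right and rows downward; lengths in m; the calibration is good to about 2 mm. A picture is of the moment at which its call begins: read the wrist's pose just before it. camera_info takes no time and is no camera call.
- hand_in(): hands the job in; it is judged then, once.
Trained networks look in the newest picture that a camera, given by its name, has taken for a name from the list of things; names that differ only in an ending like _2 or _b are one class to them, and where a whole thing is asked for, a point or a joint stands for the part that bears it (a point fixed in the world has none). Each returns a list of dicts, best first, with "p" (0 to 1); they miss things now and then, are a little off and sometimes report something else, mostly with a low value. They report only what shows in the picture. A call takes as long as a camera call.
- viewer.recognise(camera, thing): "bbox" ([left, top, width, height] in pixels, round what is visible of it).
The state is a dict: "time": time; "q": joint angles; "joint_velocities": joint speeds; "joint_torque": joint torques, N m; "position": TCP position; "tool_rot": TCP orientation; "ft_force": force on the tool from outside, world axes, zero at the start; "moment": the same for the moment, N m; "grip_width": finger opening in m; "grip_force": force on a finger pad.
Only numpy, scipy, OpenCV 4.12 (cv2) and the standard library are available. Lean on these libraries where they do the work, as an engineer would, in place of code of your own. Each camera call takes 0.05 s, during which the arm holds its last target. There are 200 camera calls.

## Task

Lay the loose control-board module into the cradle of the sloping tester, with its white plug end at the uphill (hinge) end, and let go. Then swing the tester's lid down over it and press the lid shut until it has snapped past its spring catch.

Things in the scene. Friction and masses are not known exactly. Their poses are not given: they have to be found in the camera images.
- module: Loose control-board module: flat black case 120 (x) x 60 (y) x 20 mm, green circuit board on top, about 180 g. A white plug block 14 x 44 mm on its top at the +x end rises to 24 mm. Origin: centre of the underside; x along its length towards the plug end, z out of its top. Starts flat on the bench. Take it across its 60 mm width.
- module_plug (a point): Top centre of the module's white plug block, 50 mm from the module's middle towards the plug end, 24 mm above the underside.
- nest: Deck of the tester, a fixed grey instrument 210 x 170 mm whose flat top slopes up at 30 degrees away from the robot. Origin: centre of the deck surface, 84 mm above the bench, where the centre of the module's underside belongs. x: up the slope to the hinge; y: across; z: square out of the deck.
- cradle_end (a point): Middle of the downhill end rail, on the deck at x = -64 mm. The cradle is aluminium guides 14 mm high: an end rail at each end (inner faces x = +-64 mm) and four corner guides (inner faces y = +-34 mm, at |x| = 48 to 64 mm), so 4 mm of play all round. Its sides are open for |x| < 48 mm: finger room.
- catch_top (a point): Top of the spring catch: two posts and a sprung roller at the middle of the deck's downhill edge, 34 mm high, at x = -100 mm of the deck.
- lid (a joint): Hinge angle of the lid, rad: 0 = fully shut (parallel to the deck, past the catch); about 0.075 = resting on the catch, not snapped; 1.75 = open stop. Starts wide open, about square to the deck, leaning over the cradle, so the hand must come in tilted, square to the deck. A stiff hinge holds it where it is left; about 3 N at the free edge moves it, about 12 N there snaps it shut.
- lid_press (a point): Where to push: on the lid's outer face (the top face when shut, looking away from the robot when open), on its middle line, 165 mm from the hinge, 23 mm inside the free edge. Moves with the lid: x from the free edge to the hinge, z out of the outer face; parallel to the deck's axes when shut.
- lid_hinge (a point): Middle of the lid's hinge axis (parallel to the deck's y), at x = 95, y = 0, z = 36 mm of the deck. The lid is an aluminium frame with a clear window, 188 mm from hinge to free edge, 144 mm wide, 8 mm thick, 250 g; its under face lies in the plane of this axis, the outer face 8 mm further out.
- reel: Bystander: blue solder-reel stand with a reel, 70 x 60 x 79 mm, loose. Origin: centre of underside.
- flux: Bystander: white plastic bottle with black cap, 50 mm across, 130 mm tall, loose. Origin: centre of underside.
- meter: Bystander: grey hand-held multimeter lying flat, 150 x 75 x 38 mm, loose. Origin: centre of underside.
- driver: Bystander: screwdriver lying on the bench, loose.

How it is judged:
By the outcome, as a careful person would: the job done as asked, in the order asked, and still so for the second after the job is handed in, with the robot touching nothing.
It also fails if it takes over 72 s, if anything falls off the work surface, if the arm or the gripper's body presses on something with over 40 N, if the wrist force passes 120 N, or if a joint passes its speed limit or range.

## Working session

There is one attempt and no reset: what is moved stays moved. The work goes in short steps, Python scripts to look and compute and a shell command to move; the robot and the scene stay as the last step left them, time stands still between calls to the robot, and variables do not carry over. Pictures are saved under pics/ and viewed, at most 10 in all, crops included, and the job is handed in when it is done.

```bash
mkdir -p pics
cat > h.py <<'E'
import numpy as np,cv2
from scipy.spatial.transform import Rotation as R
from rig import telemetry,viewer,hand_in
def P(name):
    i=viewer.camera_info(name);K=np.array(i["intrinsics"],float)
    if name=="wrist":
        o=telemetry.get_obs();T=np.eye(4);T[:3,:3]=R.from_quat(o["tool_rot"]).as_matrix();T[:3,3]=o["position"]
        C=np.linalg.inv(T@np.array(i["hand_eye"]));return K@C[:3]
    return K@np.c_[cv2.Rodrigues(np.array(i["rvec"],float))[0],np.array(i["tvec"],float).reshape(3)]
def tri(Ps,uvs):
    A=np.concatenate([[u*p[2]-p[0],v*p[2]-p[1]] for p,(u,v) in zip(Ps,uvs)])
    x=np.linalg.svd(A)[2][-1];return x[:3]/x[3]
def proj(p,X):
    X=np.atleast_2d(X);q=np.c_[X,np.ones(len(X))]@p.T;return q[:,:2]/q[:,2:]
def onz(p,uv,z):
    A=np.array([uv[0]*p[2]-p[0],uv[1]*p[2]-p[1]]);b=-(A[:,3]+A[:,2]*z);return np.r_[np.linalg.solve(A[:,:2],b),z]
E
cat > a.py <<'E'
from h import *
o=telemetry.get_obs();print({k:np.round(v,3).tolist() for k,v in o.items()})
for c in ["scene","side","wrist"]:
    im=viewer.camera(c);cv2.imwrite(f"pics/{c}0.png",im);p=P(c);np.save(f"{c}0.npy",p)
    C=-np.linalg.inv(p[:,:3])@p[:,3];print(c,C.round(3))
    for t in ["module","module_plug","nest","cradle_end","catch_top","lid","lid_press","lid_hinge"]:
        r=viewer.recognise(c,t)[:2];print(c,t,[(np.round(d["bbox"],1).tolist(),round(d["p"],2)) for d in r])
E
python3 a.py; python3 -c "
import cv2,numpy as np
cv2.imwrite('pics/m.png',np.hstack([cv2.imread('pics/scene0.png'),cv2.imread('pics/side0.png')])[:, :][:, :])
m=cv2.imread('pics/m.png');cv2.imwrite('pics/m.png',cv2.resize(m,(800,300),interpolation=cv2.INTER_AREA))"
```

```text
{'time': 0.0, 'q': [-1.411, 0.528, 1.434, -0.0, 1.181, -0.178], 'joint_velocities': [0.002, -0.001, -0.0, -0.001, -0.0, 0.001], 'joint_torque': [0.0, -44.004, -17.66, 0.063, 0.058, -0.0], 'position': [0.208, -0.589, 0.241], 'tool_rot': [0.986, 0.169, 0.0, -0.001], 'ft_force': [-0.937, -0.499, -0.562], 'moment': [0.023, -0.073, 0.005], 'grip_force': 0.0, 'grip_width': 0.087}
scene [ 1.013 -0.683  1.028]
scene module [([183.8, 261.1, 54.6, 39.1], 0.7)]
scene module_plug [([186.4, 262.3, 52.9, 31.9], 0.65)]
scene nest [([254.9, 66.8, 87.2, 118.5], 0.57)]
scene cradle_end [([251.9, 67.7, 90.4, 120.2], 0.72)]
scene catch_top [([252.0, 67.8, 90.3, 115.9], 0.94), ([184.0, 260.8, 57.4, 36.5], 0.64)]
scene lid []
scene lid_press [([281.0, 69.5, 49.6, 94.0], 0.8), ([295.0, 220.0, 34.1, 36.1], 0.3)]
scene lid_hinge [([287.2, 64.8, 44.2, 97.8], 0.76)]
side [ 0.558 -0.786  0.868]
side module [([230.5, 277.1, 56.9, 31.3], 0.98)]
side module_plug [([229.9, 276.1, 53.5, 32.1], 0.8)]
side nest [([220.1, 69.0, 72.5, 127.3], 0.75)]
side cradle_end [([296.3, 198.9, 31.5, 36.8], 0.29)]
side catch_top [([220.0, 71.4, 68.5, 123.4], 0.8)]
side lid [([241.7, 66.1, 35.9, 88.6], 0.94), ([246.6, 111.0, 15.6, 35.0], 0.57)]
side lid_press [([247.2, 70.3, 34.6, 83.6], 0.8)]
side lid_hinge [([244.9, 69.8, 35.2, 83.8], 0.69), ([229.7, 276.3, 54.6, 33.1], 0.57)]
wrist [ 0.281 -0.563  0.385]
wrist module []
wrist module_plug []
wrist nest []
wrist cradle_end []
wrist catch_top []
wrist lid []
wrist lid_press []
wrist lid_hinge []
```

View pics/scene0.png

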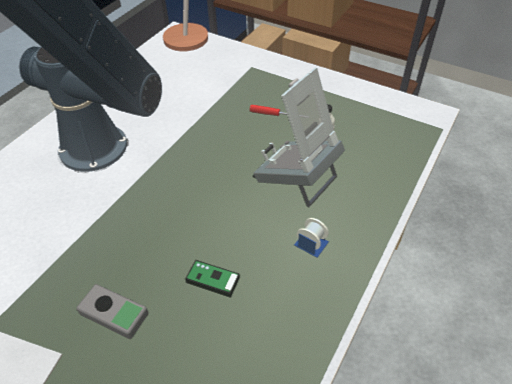

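View pics/side0.png

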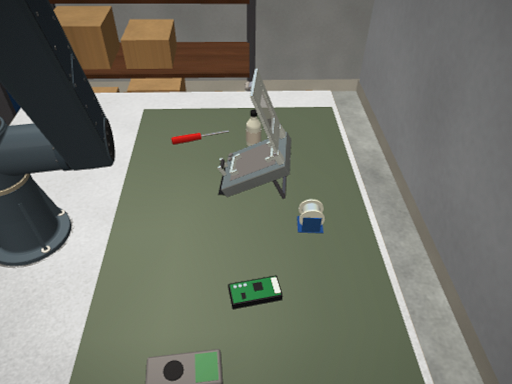

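```bash
cat > b.py <<'E'
from h import *
ps,pd=np.load("scene0.npy"),np.load("side0.npy")
s,d=cv2.imread("pics/scene0.png"),cv2.imread("pics/side0.png")
a=cv2.resize(s[60:190,245:350],None,fx=4,fy=4,interpolation=cv2.INTER_CUBIC)
b=cv2.resize(d[65:205,210:300],None,fx=4,fy=4,interpolation=cv2.INTER_CUBIC)
H=560;a=cv2.copyMakeBorder(a,0,H-a.shape[0],0,0,0);b=cv2.copyMakeBorder(b,0,H-b.shape[0],0,0,0)
cv2.imwrite("pics/tester.png",np.hstack([a,b]))
def cen(b):return b[0]+b[2]/2,b[1]+b[3]/2
for n,b1,b2 in [("module",(183.8,261.1,54.6,39.1),(230.5,277.1,56.9,31.3)),("lid",(281,69.5,49.6,94),(244.9,68,35.2,86)),("nest",(254.9,66.8,87.2,118.5),(220.1,69,72.5,127.3))]:
    print(n,tri([ps,pd],[cen(b1),cen(b2)]).round(3))
for im,p,(x,y,w,h) in [(s,ps,(180,255,65,50)),(d,pd,(222,270,70,45))]:
    c=im[y:y+h,x:x+w];hsv=cv2.cvtColor(c,cv2.COLOR_BGR2HSV)
    g=(cv2.inRange(hsv,(45,130,70),(85,255,255)));wm=cv2.inRange(hsv,(0,0,190),(180,50,255))
    g=cv2.morphologyEx(g,cv2.MORPH_CLOSE,np.ones((5,5)))
    for m,nm,z in [(g,"green",.02),(wm,"white",.024)]:
        n,l,st,ce=cv2.connectedComponentsWithStats(m);k=1+st[1:,4].argmax();pts=cv2.findNonZero((l==k).astype(np.uint8)).reshape(-1,2)
        W=np.array([onz(p,q+[x,y],z)[:2] for q in pts]);r=cv2.minAreaRect((W*1000).astype(np.float32));print(nm,st[k],r, onz(p,ce[k]+[x,y],z).round(4))
E
python3 b.py
```

```text
module [ 0.602 -0.227  0.025]
lid [0.633 0.194 0.246]
nest [0.612 0.202 0.185]
green [ 9 18  6  5 14] ((549.7071533203125, -236.58206176757812), (8.109846115112305, 15.60228157043457), 80.92646789550781) [ 0.5504 -0.2365  0.02  ]
white [ 45  19  12  16 101] ((643.2705688476562, -203.49520874023438), (14.675200462341309, 44.04715347290039), 8.398893356323242) [ 0.6434 -0.204   0.024 ]
green [  8   7  51  26 736] ((593.0049438476562, -213.65097045898438), (111.71220397949219, 52.45677947998047), 9.565592765808105) [ 0.5852 -0.2166  0.02  ]
white [49  7 10 16 94] ((642.0327758789062, -206.44613647460938), (14.311315536499023, 43.48698425292969), 9.215429306030273) [ 0.6422 -0.2068  0.024 ]
```

View pics/tester.png

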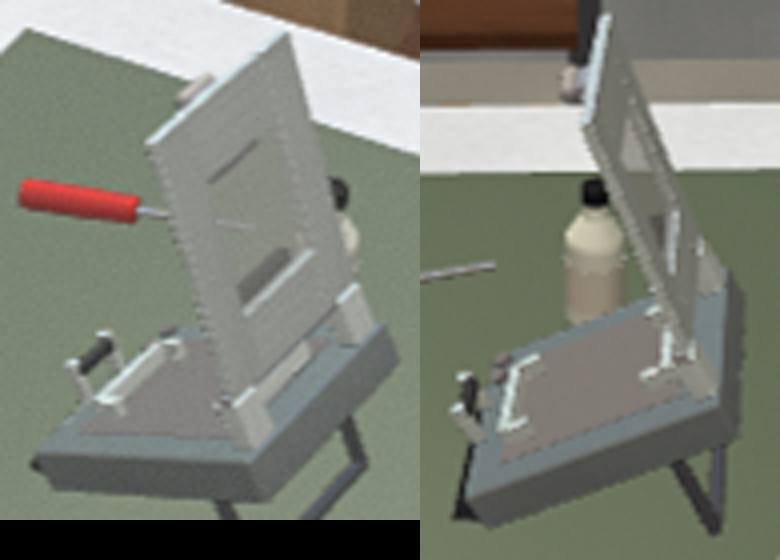

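```bash
cat > c.py <<'E'
from h import *
from scipy.optimize import least_squares
ps,pd=np.load("scene0.npy"),np.load("side0.npy")
print("plug tri",tri([ps,pd],[proj(ps,[.6434,-.204,.024])[0],proj(pd,[.6422,-.2068,.024])[0]]))
D=lambda x,y:[x*.105,y*.085,0]
obs=[(ps,D(-1,-1),(255,173)),(ps,D(1,-1),(308.75,176.5)),(ps,D(1,1),(342,140.5)),
(pd,D(-1,-1),(223,189.5)),(pd,D(1,-1),(284.5,165)),(pd,D(1,1),(287,132.5)),(pd,D(-1,1),(228.75,153.75))]
def T(v):return R.from_euler("ZY",[v[3],-v[4]]).as_matrix(),v[:3]
def f(v):
    M,t=T(v);return np.concatenate([proj(p,M@X+t)[0]-u for p,X,u in obs])
for fix in (0,1):
    g=(lambda w:f(np.r_[w[0],w[1],.084,w[2],np.pi/6])) if fix else f
    r=least_squares(g,[.62,.2,0.1] if fix else [.62,.2,.084,.1,.5]);print(r.x.round(4),np.abs(r.fun).max().round(2))
v=np.r_[r.x[:2],.084,r.x[2],np.pi/6];np.save("nest.npy",v);M,t=T(v)
def lid(a,l,y,o):return M@np.array([.095-l*np.cos(a)+o*np.sin(a),y,.036+l*np.sin(a)+o*np.cos(a)])+t
# lid free edge corners scene outer? test
for a in (1.4,1.5,1.57,1.65,1.75):
    print(a,[proj(ps,lid(a,.188,y,o))[0].round(1).tolist() for y in(-.072,.072) for o in(0,.008)],[proj(pd,lid(a,.188,y,o))[0].round(1).tolist() for y in(-.072,.072) for o in(0,.008)])
print("seen scene (282.5,95.8),(317,68.8); side (252,96),(257,68.5) left strip")
print("cradle_end",(M@[-.064,0,0]+t).round(3),"free edge",lid(1.57,.188,0,0).round(3))
E
python3 c.py
```

```text
plug tri [ 0.64230312 -0.20282425  0.01984741]
[ 0.6126  0.2094  0.0716 -0.1364  0.5257] 1.7
[ 0.6143  0.1971 -0.133 ] 2.78
1.4 [[265.1, 98.7], [267.1, 97.9], [298.6, 71.0], [300.6, 70.2]] [[231.6, 105.2], [234.0, 103.6], [238.2, 77.5], [240.5, 75.9]]
1.5 [[270.0, 97.2], [272.3, 96.7], [303.6, 69.3], [305.9, 68.7]] [[237.6, 101.6], [240.2, 100.2], [243.7, 74.0], [246.1, 72.6]]
1.57 [[273.8, 96.5], [276.2, 96.3], [307.4, 68.5], [309.8, 68.1]] [[242.0, 99.4], [244.8, 98.1], [247.7, 71.8], [250.3, 70.6]]
1.65 [[278.4, 96.2], [280.9, 96.2], [312.0, 67.9], [314.5, 67.7]] [[247.4, 97.2], [250.3, 96.1], [252.7, 69.7], [255.3, 68.6]]
1.75 [[284.5, 96.5], [287.1, 96.7], [318.1, 67.8], [320.7, 68.0]] [[254.5, 94.9], [257.6, 94.1], [259.1, 67.5], [261.9, 66.8]]
seen scene (282.5,95.8),(317,68.8); side (252,96),(257,68.5) left strip
cradle_end [0.559 0.204 0.052] free edge [0.585 0.201 0.325]
```

```bash
python3 -m creep '[{"translation":[0,41,0],"roll":0,"gripper":87},{"translation":[0,82,0],"roll":0,"gripper":87},{"translation":[0,123,0],"roll":0,"gripper":87},{"translation":[0,164,0],"roll":0,"gripper":87},{"translation":[0,205,0],"roll":0,"gripper":87}]'; python3 -m creep '[{"translation":[0,41,0],"roll":0,"gripper":87},{"translation":[0,82,0],"roll":0,"gripper":87},{"translation":[0,123,0],"roll":0,"gripper":87},{"translation":[0,164,0],"roll":0,"gripper":87},{"translation":[0,205,0],"roll":0,"gripper":87}]'; python3 -c "
from h import *
o=telemetry.get_obs();print(np.round(o['q'],3),o['position'],R.from_quat(o['tool_rot']).as_matrix().round(3))"
```

```text
time: 1.77
position: [0.2765, -0.7842, 0.2418]
tool_rot: [0.986, 0.169, 0.0, 0.0]
ft_force: [-0.3, -0.7, -0.1]
grip_width: 0.0867
grip_force: 0.0
time: 2.18
position: [0.3159, -0.8956, 0.2182]
tool_rot: [0.986, 0.169, 0.002, 0.01]
ft_force: [0.7, 0.5, -1.6]
grip_width: 0.0871
grip_force: 0.0
[-1.35   1.124  0.222  0.004  1.776 -0.117] [ 0.31585206 -0.89563652  0.21815564] [[ 0.943  0.332  0.008]
 [ 0.332 -0.943 -0.018]
 [ 0.001  0.02  -1.   ]]
```

```bash
cat > s.py <<'E'
from h import *
o=telemetry.get_obs();M=R.from_quat(o['tool_rot']).as_matrix();print(np.round(o['q'],3),np.round(o['position'],4),'tilt',np.degrees(np.arccos(-M[2,2])).round(2),'zdir',np.degrees(np.arctan2(M[1,2],M[0,2])).round(1),'xhead',np.degrees(np.arctan2(M[1,0],M[0,0])).round(2),'az',np.degrees(np.arctan2(o['position'][1],o['position'][0])).round(1), 't',round(o['time'],2))
E
python3 -m creep '[{"translation":[0,200,0],"roll":0,"gripper":87},{"translation":[0,200,0],"roll":0,"gripper":87},{"translation":[0,200,0],"roll":0,"gripper":87},{"translation":[0,200,0],"roll":0,"gripper":87},{"translation":[0,200,0],"roll":0,"gripper":87}]'>/dev/null; python3 s.py; python3 -m creep '[{"translation":[0,-40,0],"roll":0,"gripper":87},{"translation":[0,-80,0],"roll":0,"gripper":87},{"translation":[0,-120,0],"roll":0,"gripper":87},{"translation":[0,-160,0],"roll":0,"gripper":87}]' >/dev/null; python3 s.py
```

```text
[-1.349  1.141  0.219  0.007  1.718 -0.116] [ 0.3211 -0.9114  0.2036] tilt 3.68 zdir -70.8 xhead 19.41 az -70.6 t 2.6
[-1.37   0.833  0.937  0.009  1.307 -0.141] [ 0.2735 -0.7761  0.1941] tilt 3.72 zdir -70.8 xhead 19.42 az -70.6 t 2.93
```

```bash
cat > go.py <<'E'
# usage: go.py x y z xhead : world target -> tool deltas mm, roll deg
import sys
from h import *
o=telemetry.get_obs();M=R.from_quat(o['tool_rot']).as_matrix();a=[float(v) for v in sys.argv[1:]]
d=M.T@(np.array(a[:3])-o['position'])*1000;h=np.degrees(np.arctan2(M[1,0],M[0,0]))
print('delta',d.round(1),'len',np.linalg.norm(d).round(1),'roll',round(-((a[3]-h+180)%360-180),2) if len(a)>3 else '')
E
python3 -m creep '[{"translation":[0,-41,-5],"roll":-7,"gripper":87},{"translation":[0,-82,-10],"roll":-14,"gripper":87},{"translation":[0,-123,-15],"roll":-21,"gripper":87},{"translation":[0,-164,-20],"roll":-28,"gripper":87},{"translation":[0,-205,-25],"roll":-35,"gripper":87}]'>/dev/null; python3 s.py; python3 go.py 0.1 -0.29 0.23; python3 go.py 0.05 -0.14 0.23
```

```text
[-1.418  0.532  1.539  0.014  1.006 -0.811] [ 0.2049 -0.5814  0.2071] tilt 3.76 zdir -71.0 xhead 54.71 az -70.6 t 3.35
delta [ 176.2 -252.   -43.2] len 310.5 roll 
delta [ 269.6 -379.2  -53.6] len 468.3 roll
```

```bash
python3 -m creep '[{"translation":[23,-33,-4],"roll":0,"gripper":87},{"translation":[46,-66,-8],"roll":0,"gripper":87},{"translation":[69,-99,-12],"roll":0,"gripper":87},{"translation":[92,-132,-16],"roll":0,"gripper":87},{"translation":[115,-165,-20],"roll":0,"gripper":87}]'>/dev/null; python3 s.py;  python3 -m creep '[{"translation":[23,-33,0],"roll":0,"gripper":87},{"translation":[46,-66,0],"roll":0,"gripper":87},{"translation":[69,-99,0],"roll":0,"gripper":87},{"translation":[92,-132,0],"roll":0,"gripper":87},{"translation":[115,-165,0],"roll":0,"gripper":87}]'>/dev/null; python3 s.py
```

```text
[-1.516  0.269  2.009  0.025  0.8   -0.912] [ 0.1375 -0.3914  0.2139] tilt 3.78 zdir -71.4 xhead 54.38 az -70.6 t 3.77
[-1.826e+00  1.000e-03  2.444e+00  5.600e-02  6.480e-01 -1.254e+00] [ 0.0716 -0.2035  0.2026] tilt 3.45 zdir -70.2 xhead 54.62 az -70.6 t 4.18
```

```bash
python3 -m creep '[{"translation":[46,-66,0],"roll":0,"gripper":87},{"translation":[92,-132,0],"roll":0,"gripper":87},{"translation":[115,-165,0],"roll":0,"gripper":87},{"translation":[115,-165,0],"roll":0,"gripper":87},{"translation":[115,-165,0],"roll":0,"gripper":87}]'>/dev/null; python3 s.py
```

```text
[-2.545 -0.521  2.441  0.047  1.204 -1.943] [ 0.0351 -0.1254  0.2567] tilt 2.7 zdir -78.3 xhead 54.5 az -74.3 t 4.6
```

```bash
python3 go.py 0.593 -0.214 0.22 -170.6
```

```text
delta [252.9 504.3  46.1] len 566.1 roll -134.9
```

```bash
python3 -m creep '[{"translation":[18,36,3],"roll":0,"gripper":87},{"translation":[36,72,6],"roll":0,"gripper":87},{"translation":[54,108,9],"roll":0,"gripper":87},{"translation":[72,144,12],"roll":0,"gripper":87},{"translation":[90,180,16],"roll":0,"gripper":87}]'>/dev/null; python3 s.py; python3 go.py 0.593 -0.214 0.22 -170.6
```

```text
[-1.725 -0.291  2.389  0.023  0.999 -1.108] [ 0.096  -0.1415  0.2556] tilt 2.77 zdir -75.2 xhead 53.92 az -55.9 t 5.02
delta [235.1 443.   45. ] len 503.5 roll -135.48
```

```bash
python3 -m creep '[{"translation":[19,36,4],"roll":-7,"gripper":87},{"translation":[38,72,7],"roll":-14,"gripper":87},{"translation":[57,108,11],"roll":-21,"gripper":87},{"translation":[76,144,15],"roll":-28,"gripper":87},{"translation":[95,180,18],"roll":-35,"gripper":87}]'>/dev/null; python3 s.py; python3 go.py 0.593 -0.214 0.22 -170.6
```

```text
[-0.936  0.049  2.183 -0.018  0.865 -0.789] [ 0.2527 -0.1624  0.2447] tilt 2.66 zdir -70.9 xhead 82.24 az -32.7 t 5.43
delta [ -4.2 343.5  32.1] len 345.1 roll -107.16
```

```bash
python3 -m creep '[{"translation":[0,40,4],"roll":-7,"gripper":87},{"translation":[-1,80,8],"roll":-14,"gripper":87},{"translation":[-2,120,12],"roll":-21,"gripper":87},{"translation":[-3,160,16],"roll":-28,"gripper":87},{"translation":[-3,200,20],"roll":-35,"gripper":87}]'>/dev/null; python3 s.py; python3 go.py 0.593 -0.214 0.22 -170.6
```

```text
[-0.621  0.355  1.796 -0.031  0.953 -1.079] [ 0.4509 -0.1949  0.229 ] tilt 2.59 zdir -69.9 xhead 117.27 az -23.4 t 5.85
delta [-81.6 117.6  12. ] len 143.7 roll -72.13
```

```bash
python3 -m creep '[{"translation":[-20,30,3],"roll":-7,"gripper":87},{"translation":[-41,59,6],"roll":-14,"gripper":87},{"translation":[-61,88,9],"roll":-21,"gripper":87},{"translation":[-82,117,12],"roll":-28,"gripper":87},{"translation":[-82,117,12],"roll":-35,"gripper":87}]'>/dev/null; python3 -m creep '[{"translation":[0,0,0],"roll":-7,"gripper":87},{"translation":[0,0,0],"roll":-14,"gripper":87},{"translation":[0,0,0],"roll":-21,"gripper":87},{"translation":[0,0,0],"roll":-28,"gripper":87},{"translation":[0,0,0],"roll":-35,"gripper":87}]'>/dev/null
cat > w.py <<'E'
from h import *
import sys
p=P("wrist");im=viewer.camera("wrist");n=sys.argv[1];cv2.imwrite(f"pics/{n}.png",im);np.save(n+".npy",p)
for t in sys.argv[2:]:
    print(t,[(np.round(d["bbox"],1).tolist(),round(d["p"],2)) for d in viewer.recognise("wrist",t)[:2]])
E
python3 w.py w1 module module_plug; python3 s.py;python3 go.py 0.593 -0.214 0.22 -170.6
```

```text
module [([231.8, 115.4, 56.5, 101.8], 0.98)]
module_plug [([237.7, 117.7, 53.1, 101.0], 0.71)]
[-0.515  0.545  1.468 -0.032  1.095 -2.188] [ 0.5902 -0.2158  0.22  ] tilt 2.54 zdir -69.9 xhead -173.31 az -20.1 t 6.83
delta [-3.   1.5 -0. ] len 3.4 roll -2.71
```

View pics/w1.png

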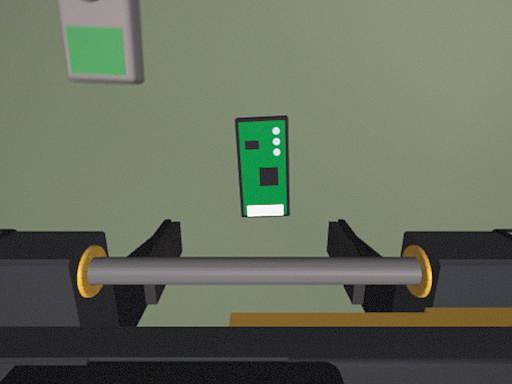

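```bash
cat > m.py <<'E'
from h import *
import sys
n=sys.argv[1];z0=float(sys.argv[2]) if len(sys.argv)>2 else 0
p=np.load(n+".npy");im=cv2.imread(f"pics/{n}.png");x,y,w,h=225,105,75,120
c=im[y:y+h,x:x+w];hsv=cv2.cvtColor(c,cv2.COLOR_BGR2HSV)
g=cv2.morphologyEx(cv2.inRange(hsv,(50,150,60),(85,255,255)),cv2.MORPH_CLOSE,np.ones((7,7)));wm=cv2.inRange(hsv,(0,0,200),(180,40,255))
for m,z in((g,.02),(wm,.024)):
    k,l,st,ce=cv2.connectedComponentsWithStats(m);k=1+st[1:,4].argmax();pts=cv2.findNonZero((l==k).astype(np.uint8)).reshape(-1,2)
    r=cv2.minAreaRect((np.array([onz(p,q+[x,y],z)[:2] for q in pts])*1000).astype(np.float32));print(r,ce[k]+[x,y])
    if z>.022:
        for f in ("scene0","side0"):
            X={"scene0":(.6434,-.204,.024),"side0":(.6422,-.2068,.024)}[f];pp=np.load(f+".npy");print(f,tri([p,pp],[np.array(r[0]) if 0 else proj(p,[r[0][0]/1e3,r[0][1]/1e3,z])[0],proj(pp,X)[0]]).round(4))
E
python3 m.py w1
```

```text
((592.4379272460938, -213.4069366455078), (111.96300506591797, 52.71088790893555), 10.109753608703613) [262.5762406  161.88150376]
((641.3488159179688, -204.47360229492188), (14.36416244506836, 44.08769607543945), 10.231514930725098) [264.91198044 209.95110024]
scene0 [ 0.6426 -0.2035  0.0223]
side0 [ 0.6426 -0.2044  0.0205]
```

```bash
python3 go.py 0.5923 -0.2133 0.023 -169.9
```

```text
delta [ -0.4  10.7 196.7] len 197.0 roll -3.41
```

```bash
python3 -m creep '[{"translation":[0,3,41],"roll":-3.4,"gripper":87},{"translation":[0,5,82],"roll":-3.4,"gripper":87},{"translation":[0,7,123],"roll":-3.4,"gripper":87},{"translation":[0,9,164],"roll":-3.4,"gripper":87},{"translation":[0,10,185],"roll":-3.4,"gripper":87}]'; python3 s.py; python3 go.py 0.5923 -0.2133 0.023 -169.9
```

```text
time: 7.25
position: [0.589, -0.2122, 0.0297]
tool_rot: [-0.088, 0.996, -0.019, 0.003]
ft_force: [-0.3, 0.0, 1.0]
grip_width: 0.0871
grip_force: 0.0
[-0.511  0.809  1.58  -0.043  0.727 -2.225] [ 0.589  -0.2122  0.0297] tilt 2.23 zdir -77.2 xhead -169.95 az -19.8 t 7.25
delta [-3.  -1.4  6.8] len 7.6 roll -0.05
```

```bash
python3 -m creep '[{"translation":[-3,-1,6],"roll":0,"gripper":87},{"translation":[-3,-1,6],"roll":0,"gripper":55},{"translation":[-3,-1,6],"roll":0,"gripper":55},{"translation":[-3,-1,6],"roll":0,"gripper":55},{"translation":[-3,-1,6],"roll":0,"gripper":55}]' 30;python3 -m creep '[{"translation":[0,0,0],"roll":0,"gripper":55},{"translation":[0,0,0],"roll":0,"gripper":55},{"translation":[0,0,-20],"roll":0,"gripper":55},{"translation":[0,0,-60],"roll":0,"gripper":55},{"translation":[0,0,-100],"roll":0,"gripper":55}]';python3 s.py; python3 go.py 0.8 -0.05 0.28 172.4
```

```text
time: 7.67
position: [0.596, -0.2148, 0.0302]
tool_rot: [-0.089, 0.996, -0.022, 0.007]
ft_force: [0.6, -0.0, 0.2]
grip_width: 0.0678
grip_force: 0.0
time: 8.08
position: [0.5914, -0.2092, 0.1271]
tool_rot: [-0.089, 0.996, -0.02, 0.003]
ft_force: [0.6, -0.5, -1.6]
grip_width: 0.0599
grip_force: 29.9
[-0.504  0.665  1.538 -0.037  0.912 -2.232] [ 0.5914 -0.2092  0.1271] tilt 2.27 zdir -76.5 xhead -169.76 az -19.5 t 8.08
delta [-233.9  113.4 -157. ] len 303.7 roll 17.84
```

```bash
python3 -m creep '[{"translation":[-29,14,-20],"roll":3,"gripper":55},{"translation":[-58,28,-40],"roll":7,"gripper":55},{"translation":[-88,43,-60],"roll":11,"gripper":55},{"translation":[-117,58,-80],"roll":15,"gripper":55},{"translation":[-146,72,-100],"roll":17.8,"gripper":55}]'; python3 -m creep '[{"translation":[-35,12,-20],"roll":0,"gripper":55},{"translation":[-70,18,-40],"roll":0,"gripper":55},{"translation":[-105,27,-60],"roll":0,"gripper":55},{"translation":[-140,27,-80],"roll":0,"gripper":55},{"translation":[-180,27,-80],"roll":0,"gripper":55}]'; python3 s.py
```

```text
time: 8.5
position: [0.723, -0.1077, 0.2267]
tool_rot: [0.067, 0.997, -0.02, 0.008]
ft_force: [0.4, -0.0, -2.1]
grip_width: 0.0602
grip_force: 29.9
time: 8.92
position: [0.8985, -0.1005, 0.3152]
tool_rot: [0.065, 0.998, -0.021, 0.013]
ft_force: [1.7, -0.0, -0.6]
grip_width: 0.0594
grip_force: 29.9
[-0.223  0.959  0.354 -0.038  1.796 -1.672] [ 0.8985 -0.1005  0.3152] tilt 2.81 zdir -61.3 xhead 172.56 az -6.4 t 8.92
```

```bash
python3 -m creep '[{"translation":[-40,15,0],"roll":0,"gripper":55},{"translation":[-100,30,0],"roll":0,"gripper":55},{"translation":[-200,45,0],"roll":0,"gripper":55},{"translation":[-200,45,0],"roll":0,"gripper":55},{"translation":[-200,45,0],"roll":0,"gripper":55}]'>/dev/null; python3 s.py; python3 -m creep '[{"translation":[-200,0,0],"roll":0,"gripper":55},{"translation":[-200,0,0],"roll":0,"gripper":55},{"translation":[-200,0,0],"roll":0,"gripper":55},{"translation":[-200,0,0],"roll":0,"gripper":55},{"translation":[-200,0,0],"roll":0,"gripper":55}]'>/dev/null; python3 s.py;python3 -m creep '[{"translation":[-200,0,-200],"roll":0,"gripper":55},{"translation":[-200,0,-200],"roll":0,"gripper":55},{"translation":[-200,0,-200],"roll":0,"gripper":55},{"translation":[-200,0,-200],"roll":0,"gripper":55},{"translation":[-200,0,-200],"roll":0,"gripper":55}]'>/dev/null; python3 s.py
```

```text
[-0.19   1.063  0.218 -0.036  1.805 -1.639] [ 0.9399 -0.0778  0.277 ] tilt 3.76 zdir -42.7 xhead 172.54 az -4.7 t 9.33
[-0.198  1.095  0.218 -0.031  1.742 -1.644] [ 0.9566 -0.0875  0.2481] tilt 5.25 zdir -30.7 xhead 172.56 az -5.2 t 9.75
[-0.202  1.     0.218 -0.027  1.802 -1.65 ] [ 0.9382 -0.0862  0.3359] tilt 7.11 zdir -23.9 xhead 172.68 az -5.3 t 10.17
```

```bash
python3 -m creep '[{"translation":[-200,60,0],"roll":0,"gripper":55},{"translation":[-200,60,0],"roll":0,"gripper":55},{"translation":[-200,60,0],"roll":0,"gripper":55},{"translation":[-200,60,0],"roll":0,"gripper":55},{"translation":[-200,60,0],"roll":0,"gripper":55}]'>/dev/null; python3 s.py; python3 -m creep '[{"translation":[-200,20,0],"roll":0,"gripper":55},{"translation":[-200,20,0],"roll":0,"gripper":55},{"translation":[-200,20,0],"roll":0,"gripper":55},{"translation":[-200,20,0],"roll":0,"gripper":55},{"translation":[-200,20,0],"roll":0,"gripper":55}]'>/dev/null; python3 s.py;python3 -m creep '[{"translation":[-200,20,100],"roll":0,"gripper":55},{"translation":[-200,20,100],"roll":0,"gripper":55},{"translation":[-200,20,100],"roll":0,"gripper":55},{"translation":[-200,20,100],"roll":0,"gripper":55},{"translation":[-200,20,100],"roll":0,"gripper":55}]'>/dev/null; python3 s.py
```

```text
[-0.165  1.04   0.218 -0.027  1.738 -1.614] [ 0.9604 -0.055   0.3008] tilt 8.5 zdir -19.9 xhead 172.79 az -3.3 t 10.58
[-0.163  1.061  0.218 -0.024  1.683 -1.61 ] [ 0.9764 -0.0549  0.2822] tilt 10.35 zdir -17.0 xhead 172.77 az -3.2 t 11.0
[-0.161  1.143  0.219 -0.021  1.57  -1.606] [ 1.0052 -0.0566  0.2079] tilt 12.06 zdir -14.8 xhead 172.83 az -3.2 t 11.42
```

```bash
python3 -m creep '[{"translation":[-200,20,-150],"roll":0,"gripper":55},{"translation":[-200,20,-150],"roll":0,"gripper":55},{"translation":[-200,20,-150],"roll":0,"gripper":55},{"translation":[-200,20,-150],"roll":0,"gripper":55},{"translation":[-200,20,-150],"roll":0,"gripper":55}]'>/dev/null; python3 s.py; python3 -m creep '[{"translation":[-200,10,-50],"roll":0,"gripper":55},{"translation":[-200,10,-50],"roll":0,"gripper":55},{"translation":[-200,10,-50],"roll":0,"gripper":55},{"translation":[-200,10,-50],"roll":0,"gripper":55},{"translation":[-200,10,-50],"roll":0,"gripper":55}]'>/dev/null; python3 s.py;python3 -m creep '[{"translation":[-200,10,0],"roll":0,"gripper":55},{"translation":[-200,10,0],"roll":0,"gripper":55},{"translation":[-200,10,0],"roll":0,"gripper":55},{"translation":[-200,10,0],"roll":0,"gripper":55},{"translation":[-200,10,0],"roll":0,"gripper":55}]'>/dev/null; python3 s.py;python3 -m creep '[{"translation":[-200,10,0],"roll":0,"gripper":55},{"translation":[-200,10,0],"roll":0,"gripper":55},{"translation":[-200,10,0],"roll":0,"gripper":55},{"translation":[-200,10,0],"roll":0,"gripper":55},{"translation":[-200,10,0],"roll":0,"gripper":55}]'; python3 s.py
```

```text
[-0.156  1.045  0.218 -0.018  1.629 -1.604] [ 0.9916 -0.0491  0.3022] tilt 14.35 zdir -13.1 xhead 172.92 az -2.8 t 11.83
[-0.161  1.029  0.218 -0.013  1.619 -1.608] [ 0.9938 -0.0529  0.3185] tilt 15.83 zdir -12.0 xhead 172.93 az -3.0 t 12.25
[-0.165  1.037  0.218 -0.008  1.578 -1.611] [ 1.0051 -0.0571  0.3136] tilt 17.67 zdir -11.0 xhead 172.98 az -3.3 t 12.67
time: 13.08
position: [1.0146, -0.0605, 0.3148]
tool_rot: [0.062, 0.984, -0.02, 0.169]
ft_force: [-0.4, 0.4, -1.8]
grip_width: 0.0596
grip_force: 29.9
[-0.168  1.039  0.219 -0.003  1.543 -1.614] [ 1.0146 -0.0605  0.3148] tilt 19.57 zdir -10.2 xhead 173.03 az -3.4 t 13.08
```

```bash
python3 -m creep '[{"translation":[-200,40,0],"roll":0,"gripper":55},{"translation":[-200,40,0],"roll":0,"gripper":55},{"translation":[-200,40,0],"roll":0,"gripper":55},{"translation":[-200,40,0],"roll":0,"gripper":55},{"translation":[-200,40,0],"roll":0,"gripper":55}]'>/dev/null; python3 -m creep '[{"translation":[-200,30,0],"roll":0,"gripper":55},{"translation":[-200,30,0],"roll":0,"gripper":55},{"translation":[-200,30,0],"roll":0,"gripper":55},{"translation":[-200,30,0],"roll":0,"gripper":55},{"translation":[-200,30,0],"roll":0,"gripper":55}]'>/dev/null;python3 -m creep '[{"translation":[-200,20,0],"roll":0,"gripper":55},{"translation":[-200,20,0],"roll":0,"gripper":55},{"translation":[-200,20,0],"roll":0,"gripper":55},{"translation":[-200,20,0],"roll":0,"gripper":55},{"translation":[-200,20,0],"roll":0,"gripper":55}]'>/dev/null; python3 s.py;python3 -m creep '[{"translation":[-200,20,0],"roll":0,"gripper":55},{"translation":[-200,20,0],"roll":0,"gripper":55},{"translation":[-200,20,0],"roll":0,"gripper":55},{"translation":[-200,20,0],"roll":0,"gripper":55},{"translation":[-200,20,0],"roll":0,"gripper":55}]'>/dev/null; python3 s.py
```

```text
[-1.410e-01  1.023e+00  2.190e-01 -1.000e-03  1.459e+00 -1.590e+00] [ 1.0371 -0.0359  0.3397] tilt 25.26 zdir -8.3 xhead 173.11 az -2.0 t 14.33
[-0.141  1.011  0.219  0.002  1.438 -1.59 ] [ 1.0418 -0.0347  0.3547] tilt 27.14 zdir -7.8 xhead 173.14 az -1.9 t 14.75
```

```bash
python3 -m creep '[{"translation":[-200,0,0],"roll":0,"gripper":55},{"translation":[-200,0,0],"roll":0,"gripper":55},{"translation":[-200,0,0],"roll":0,"gripper":55},{"translation":[-200,0,0],"roll":0,"gripper":55}]'>/dev/null; python3 -m creep '[{"translation":[-200,0,0],"roll":0,"gripper":55},{"translation":[-200,0,0],"roll":0,"gripper":55},{"translation":[-200,0,0],"roll":0,"gripper":55},{"translation":[-200,0,0],"roll":0,"gripper":55}]'; python3 s.py; python3 go.py 0.5 -0.03 0.3 172.4
```

```text
time: 15.42
position: [1.0477, -0.0546, 0.3901]
tool_rot: [0.058, 0.962, -0.017, 0.266]
ft_force: [0.2, 0.4, -1.6]
grip_width: 0.0595
grip_force: 29.9
[-0.164  0.982  0.218  0.021  1.402 -1.612] [ 1.0477 -0.0546  0.3901] tilt 30.91 zdir -7.1 xhead 173.14 az -3.0 t 15.42
delta [ 515.3  -41.5 -203.4] len 555.6 roll 0.74
```

```bash
python3 -m creep '[{"translation":[38,-3,-15],"roll":0,"gripper":55},{"translation":[76,-6,-30],"roll":0,"gripper":55},{"translation":[114,-9,-45],"roll":0,"gripper":55},{"translation":[152,-12,-60],"roll":0,"gripper":55},{"translation":[190,-15,-75],"roll":0,"gripper":55}]'>/dev/null;python3 -m creep '[{"translation":[38,-3,-15],"roll":0,"gripper":55},{"translation":[76,-6,-30],"roll":0,"gripper":55},{"translation":[114,-9,-45],"roll":0,"gripper":55},{"translation":[152,-12,-60],"roll":0,"gripper":55},{"translation":[190,-15,-75],"roll":0,"gripper":55}]'>/dev/null;python3 -m creep '[{"translation":[38,-3,-15],"roll":0,"gripper":55},{"translation":[76,-6,-30],"roll":0,"gripper":55},{"translation":[114,-9,-45],"roll":0,"gripper":55},{"translation":[135,-11,-53],"roll":0,"gripper":55},{"translation":[135,-11,-53],"roll":0,"gripper":55}]'; python3 s.py; python3 go.py 0.47 0.21 0.3 172.4
```

```text
time: 16.67
position: [0.5133, -0.0282, 0.3005]
tool_rot: [0.058, 0.963, -0.016, 0.262]
ft_force: [-1.3, -0.5, -2.3]
grip_width: 0.0594
grip_force: 29.9
[-0.334  0.146  1.999  0.231  0.487 -1.961] [ 0.5133 -0.0282  0.3005] tilt 30.41 zdir -6.9 xhead 173.12 az -3.1 t 16.67
delta [ 61.9 231.2 -35.8] len 242.1 roll 0.72
```

```bash
python3 -m creep '[{"translation":[10,40,-6],"roll":0,"gripper":55},{"translation":[20,80,-12],"roll":0,"gripper":55},{"translation":[30,120,-18],"roll":0,"gripper":55},{"translation":[42,160,-25],"roll":0,"gripper":55},{"translation":[53,195,-30],"roll":0,"gripper":55}]'>/dev/null;python3 -m creep '[{"translation":[9,36,-6],"roll":0.5,"gripper":55},{"translation":[9,36,-6],"roll":0.5,"gripper":55},{"translation":[9,36,-6],"roll":0.5,"gripper":55}]'; python3 s.py; python3 w.py w2 nest cradle_end module; python3 s.py
```

```text
time: 17.33
position: [0.4807, 0.1936, 0.3026]
tool_rot: [0.059, 0.962, -0.014, 0.266]
ft_force: [0.1, -0.3, -2.3]
grip_width: 0.0596
grip_force: 29.9
[ 0.277  0.183  1.945 -0.392  0.542 -0.881] [0.4807 0.1936 0.3026] tilt 30.96 zdir -6.6 xhead 172.88 az 21.9 t 17.33
nest [([193.8, 123.5, 121.1, 188.8], 0.25)]
cradle_end [([198.6, 71.6, 138.1, 240.3], 0.58)]
module [([194.1, 126.5, 119.3, 185.7], 0.75)]
[ 0.269  0.183  1.947 -0.392  0.542 -0.881] [0.481  0.1893 0.3018] tilt 30.84 zdir -7.2 xhead 172.44 az 21.5 t 17.53
```

View pics/w2.png

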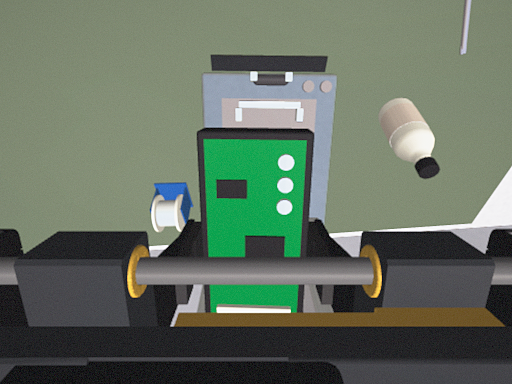

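```bash
python3 -c "
import cv2
im=cv2.imread('pics/w2.png')[50:180,190:350];cv2.imwrite('pics/w2c.png',cv2.resize(im,None,fx=4.5,fy=4.5,interpolation=cv2.INTER_CUBIC))"
```

```text
(no output)
```

View pics/w2c.png

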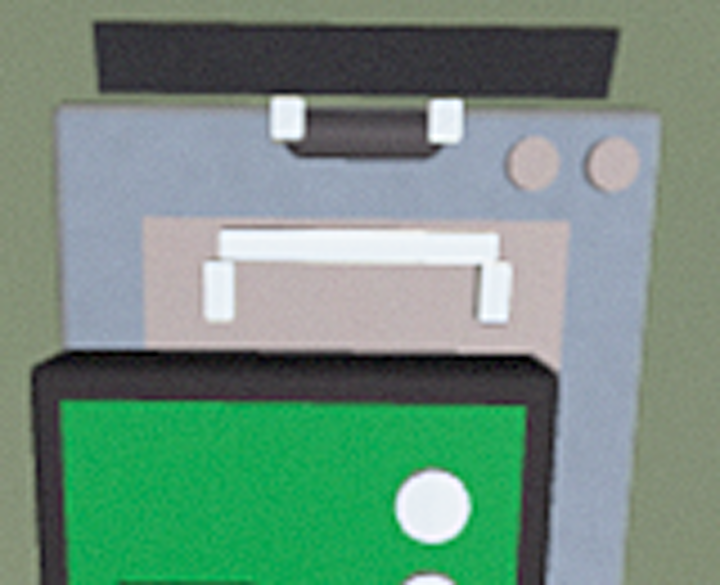

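```bash
cat > n.py <<'E'
from h import *
from scipy.optimize import least_squares
i=viewer.camera_info("wrist");K=np.array(i["intrinsics"],float);C=np.linalg.inv(np.array(i["hand_eye"]));p=K@C[:3]   # tool -> pixel
c=lambda u,v:np.array([190+(u-1.75)/4.5,50+(v-1.75)/4.5])
ob=[((-105,-85,0),c(58,105)),((-105,85,0),c(660,117)),((-48,-34,14),c(235,321)),((-48,34,14),c(479,322)),((-64,0,14),c(358,263)),((-24,85,0),c(638,430)) if 0 else ((-64,0,14),c(358,263))]
mo=[((-60,-30,20),c(34,378)),((-60,30,20),c(557,379)),((-60,-30,0),c(70,352)),((-60,30,0),c(530,357)),((43,-22,24),np.array([216.5,306.5])),((43,22,24),np.array([291,306.5]))]
F=R.from_euler("y",180).as_matrix()  # module/deck axes in tool: x=-tx, z=-tz
def fit(ob,pr,sg):
    def f(v):
        M=F@R.from_rotvec(v[3:]).as_matrix();return np.r_[np.concatenate([proj(p,M@(np.array(X)/1e3)+v[:3])[0]-u for X,u in ob]),(v-pr)/sg]
    r=least_squares(f,pr);print("t mm",(r.x[:3]*1e3).round(1),"rot deg(obj axes)",np.degrees(r.x[3:]).round(2),"res",r.fun[:-6].round(1));return r.x
o=telemetry.get_obs();M=R.from_quat(o["tool_rot"]).as_matrix()
v=np.load("nest.npy");D=R.from_euler("ZY",[v[3],-v[4]]).as_matrix()
n=fit(ob,np.r_[M.T@(v[:3]-o["position"]),0,0,0],np.r_[.02,.02,.02,.01,.03,.05])
m=fit(mo,np.r_[0,0,.025,0,0,0],np.r_[.02,.02,.01,.03,.1,.1])
w=M@n[:3]+o["position"];Dm=M@F@R.from_rotvec(n[3:]).as_matrix()
print("nest world",w.round(4),"zyx",np.degrees(R.from_matrix(Dm).as_euler("ZYX")).round(2))
print("move module->nest (tool mm)",((n-m)[:3]*1e3).round(1))
E
python3 n.py
```

```text
t mm [ 30.2  18.9 319.1] rot deg(obj axes) [-0.02 -8.86 -0.9 ] res [-1.6  2.7  3.5  1.8  1.5 -3.7 -3.  -3.4 -0.3  1.1 -0.3  1.1]
t mm [ 1.8  0.8 32.7] rot deg(obj axes) [  0.7  -51.67  -0.12] res [-0.3 -0.5  0.9  0.3 -1.7  0.6  0.6  0.4  1.1 -0.8 -0.6  0.1]
nest world [0.62   0.1909 0.0124] zyx [-8.35 13.55 -0.14]
move module->nest (tool mm) [ 28.4  18.1 286.4]
```

```bash
cat >> n.py <<'E'
print("camera in tool",np.array(i["hand_eye"]).round(3).tolist())
for th in (0,-.2,-.5):
    Q=F@R.from_euler("y",th).as_matrix();print(th,[(proj(p,Q@(np.array(X)/1e3)+[0,0,.025])[0]).round(1).tolist() for X,u in mo])
print([u.round(1).tolist() for X,u in mo])
Q=M.T@D;t=M.T@(v[:3]-o["position"]);print(t,[(proj(p,Q@(np.array(X)/1e3)+t)[0]).round(1).tolist() for X,u in ob],[u.round(1).tolist() for X,u in ob])
E
python3 n.py | tail -6
```

```text
camera in tool [[0.0, -0.959, -0.282, 0.078], [1.0, 0.0, 0.0, 0.0], [-0.0, -0.282, 0.959, -0.143], [0.0, 0.0, 0.0, 1.0]]
0 [[178.8, 249.9], [328.0, 250.0], [182.9, 202.4], [324.0, 202.5], [223.1, 277.4], [284.2, 277.4]]
-0.2 [[179.8, 218.3], [327.0, 218.4], [185.7, 177.5], [321.2, 177.6], [221.9, 289.0], [285.3, 289.0]]
-0.5 [[183.9, 176.0], [323.0, 176.1], [191.3, 150.0], [315.8, 150.1], [219.6, 304.1], [287.6, 304.2]]
[[197.2, 133.6], [313.4, 133.8], [205.2, 127.8], [307.4, 128.9], [216.5, 306.5], [291.0, 306.5]]
[-0.00097833  0.02446426  0.25429283] [[205.3, 77.9], [341.6, 78.1], [246.3, 125.5], [300.3, 125.6], [273.6, 112.5], [273.6, 112.5]] [[202.5, 72.9], [336.3, 75.6], [241.8, 120.9], [296.1, 121.2], [269.2, 108.1], [269.2, 108.1]]
```

```bash
cat > k.py <<'E'
exec(open("n.py").read().split("o=telemetry")[0])
import sys
pw=P("wrist");im=viewer.camera("wrist");cv2.imwrite(f"pics/{sys.argv[1]}.png",im)
hsv=cv2.cvtColor(im,cv2.COLOR_BGR2HSV);g=cv2.inRange(hsv,(50,180,60),(80,255,255));wm=cv2.inRange(hsv,(0,0,200),(180,40,255))
n,l,st,ce=cv2.connectedComponentsWithStats(cv2.morphologyEx(g,cv2.MORPH_CLOSE,np.ones((5,5))));k=1+st[1:,4].argmax();b=l==k
vs=np.where(b.any(1))[0];print("green",st[k])
for v in (vs[0]+2,vs[0]+60,vs[-1]-30,vs[-1]-3):
    u=np.where(b[v])[0];print(v,u[0],u[-1]+1)
print("white rows in plug col:",[ (u,np.where(wm[280:330,u])[0]+280) for u in (235,255,275)])
s=viewer.camera("scene")[60:200,230:370];d=viewer.camera("side")[50:210,190:300]
a=cv2.resize(s,(560,560),interpolation=cv2.INTER_CUBIC)[:, :400] if 0 else cv2.resize(s,(420,420),interpolation=cv2.INTER_CUBIC);b2=cv2.resize(d,(289,420),interpolation=cv2.INTER_CUBIC);cv2.imwrite(f"pics/{sys.argv[1]}o.png",np.hstack([a,b2]))
E
python3 k.py w3; python3 s.py
```

```text
green [ 204  139  102  118 9260]
141 204 306
199 206 303
226 207 302
253 209 300
white rows in plug col: [(235, array([307, 308, 309, 310, 311, 312])), (255, array([308, 309, 310, 311, 312])), (275, array([309, 310, 311, 312]))]
[ 0.269  0.183  1.948 -0.392  0.542 -0.881] [0.4809 0.189  0.3016] tilt 30.81 zdir -7.2 xhead 172.41 az 21.5 t 17.68
```

View pics/w3o.png

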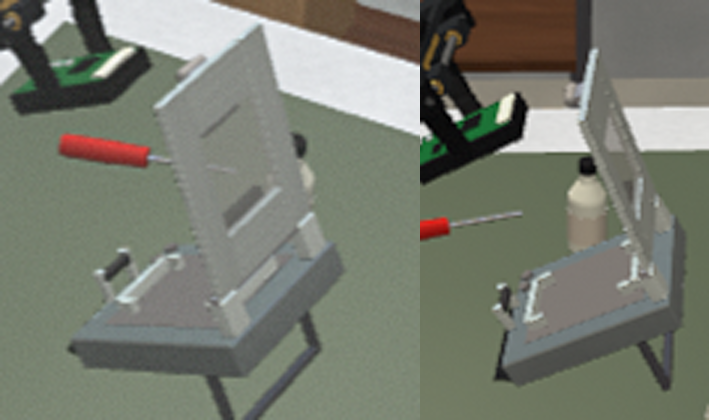

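```bash
cat > k2.py <<'E'
exec(open("n.py").read().split("o=telemetry")[0])
o=telemetry.get_obs();M=R.from_quat(o["tool_rot"]).as_matrix()
ps,pd=np.load("scene0.npy"),np.load("side0.npy")
X=tri([ps,pd],[(268.3,81.3),(224.3,92.7)]);print("plug world",X.round(4),"tool",(M.T@(X-o["position"])*1e3).round(1))
mo=[((-60,-30,20),c(34,378)),((-60,30,20),c(557,379)),((-60,-30,0),c(70,352)),((-60,30,0),c(530,357)),
((-56,-26,20),c(60,401)),((-56,26,20),c(527,405))]
v=fit(mo,np.r_[0,0,.025,0,-.4,0],np.r_[.02,.02,.02,.03,.5,.1])
# add scene/side plug + corners
q=lambda u,w:np.array([230+u/3,60+w/3]); r=lambda u,w:np.array([190+(u-420)/2.625,50+w/2.625])
ex=[(ps,(50,0,24),(268.3,81.3)),(pd,(50,0,24),(224.3,92.7)),(ps,(60,-30,0),q(122,100)),(ps,(60,30,20),q(150,60)),(pd,(60,-30,20),r(517,140)),(pd,(60,30,20),r(522,96))]
H=np.eye(4);H[:3,:3]=M;H[:3,3]=o["position"];Hi=np.linalg.inv(H)
mo2=[(p,X,u) for X,u in mo+[((43,0,24),np.array([254,307.5]))]]+[(a@H,X,np.array(u)) for a,X,u in ex]
def f(v):
    Q=F@R.from_rotvec([0,v[3],v[4]]).as_matrix();return np.concatenate([proj(a,Q@(np.array(X)/1e3)+v[:3])[0]-u for a,X,u in mo2])
for th in(-.1,-.5):
    s=least_squares(f,[0,0,.02,th,0],loss="soft_l1");Q=F@R.from_rotvec([0,s.x[3],s.x[4]]).as_matrix()
    print((s.x[:3]*1e3).round(1),np.degrees(s.x[3:]).round(1),"TCP in module",(-Q.T@s.x[:3]*1e3).round(1),f(s.x).round(1))
E
python3 k2.py
```

```text
plug world [0.5299 0.1844 0.3162] tool [-49.7   1.9  12.6]
t mm [ 2.   1.  32.4] rot deg(obj axes) [  1.36 -52.51   0.48] res [-0.5 -1.5  0.4 -1.  -1.3  0.3  0.6 -0.2  1.9  1.3 -1.2  1.1]
[ 2.   0.7 34.5] [-51.1  -0.4] TCP in module [ 0.7 -0.8 34.6] [ 0.2 -0.6  0.5 -0.2 -1.7  0.2 -0.2 -0.3  2.6  2.1 -1.1  1.8  0.4 -3.8
 -0.5  1.2 -0.9 -0.7 -3.6  3.4 -1.6 -2.2 -1.  -5.5  0.3 -0.7]
[ 2.   0.7 34.5] [-51.1  -0.4] TCP in module [ 0.7 -0.8 34.6] [ 0.2 -0.6  0.5 -0.2 -1.7  0.2 -0.2 -0.3  2.6  2.1 -1.1  1.8  0.4 -3.8
 -0.5  1.2 -0.9 -0.7 -3.6  3.4 -1.6 -2.2 -1.  -5.5  0.3 -0.7]
```

```bash
sed -i 's/R.from_euler("y",180)/R.from_euler("y",np.pi)/' n.py; python3 n.py | head -5; python3 k2.py
```

```text
t mm [  3.9  18.4 259.7] rot deg(obj axes) [-0.05 -0.27 -0.85] res [-0.1  0.3  0.3 -0.2  0.3 -0.3 -0.6  0.3  0.  -0.   0.  -0. ]
t mm [ 1.5  0.8 33. ] rot deg(obj axes) [ 0.59  0.57 -0.41] res [ 0.2 -1.   0.4 -0.2 -1.2  0.8  0.2  0.6  1.  -0.5 -0.6  0.4]
nest world [0.6119 0.1909 0.0766] zyx [ -8.58 -31.08   0.63]
move module->nest (tool mm) [  2.4  17.6 226.8]
camera in tool [[0.0, -0.959, -0.282, 0.078], [1.0, 0.0, 0.0, 0.0], [-0.0, -0.282, 0.959, -0.143], [0.0, 0.0, 0.0, 1.0]]
plug world [0.5299 0.1844 0.3162] tool [-49.7   1.9  12.6]
t mm [ 1.9  1.  32.3] rot deg(obj axes) [ 1.31  0.6  -0.22] res [-0.4 -1.5  0.4 -0.9 -1.3  0.3  0.6 -0.1  1.9  1.2 -1.2  1.1]
[ 2.   0.7 34.6] [ 2.1 -0.3] TCP in module [ 0.7 -0.7 34.6] [ 0.2 -0.7  0.4 -0.1 -1.6  0.2 -0.1 -0.3  2.6  2.  -1.1  1.8  0.3 -3.8
 -0.5  1.2 -0.9 -0.7 -3.6  3.4 -1.6 -2.2 -1.  -5.5  0.3 -0.7]
[ 2.   0.7 34.6] [ 2.1 -0.3] TCP in module [ 0.7 -0.7 34.6] [ 0.2 -0.7  0.4 -0.1 -1.6  0.2 -0.1 -0.3  2.6  2.  -1.1  1.8  0.3 -3.8
 -0.5  1.2 -0.9 -0.7 -3.6  3.4 -1.6 -2.2 -1.  -5.5  0.3 -0.7]
```

```bash
python3 -m creep '[{"translation":[2,17,40],"roll":0.4,"gripper":55},{"translation":[2.4,17.6,80],"roll":0.4,"gripper":55},{"translation":[2.4,17.6,120],"roll":0.4,"gripper":55},{"translation":[2.4,17.6,160],"roll":0.4,"gripper":55},{"translation":[2.4,17.6,160],"roll":0.4,"gripper":55}]'>/dev/null;python3 -m creep '[{"translation":[0,0,0],"roll":0,"gripper":55},{"translation":[0,0,0],"roll":0,"gripper":55}]'; python3 s.py; python3 w.py w4; python3 -c "
import cv2
im=cv2.imread('pics/w4.png')[60:320,130:400];cv2.imwrite('pics/w4c.png',cv2.resize(im,None,fx=2.3,fy=2.3,interpolation=cv2.INTER_CUBIC))"
```

```text
time: 18.27
position: [0.5621, 0.1973, 0.1631]
tool_rot: [0.066, 0.962, -0.015, 0.265]
ft_force: [-0.3, -0.1, -0.4]
grip_width: 0.0595
grip_force: 29.9
[ 0.239  0.523  1.927 -0.793  0.258 -0.466] [0.5621 0.1973 0.1631] tilt 30.8 zdir -7.2 xhead 172.02 az 19.3 t 18.27
```

View pics/w4c.png

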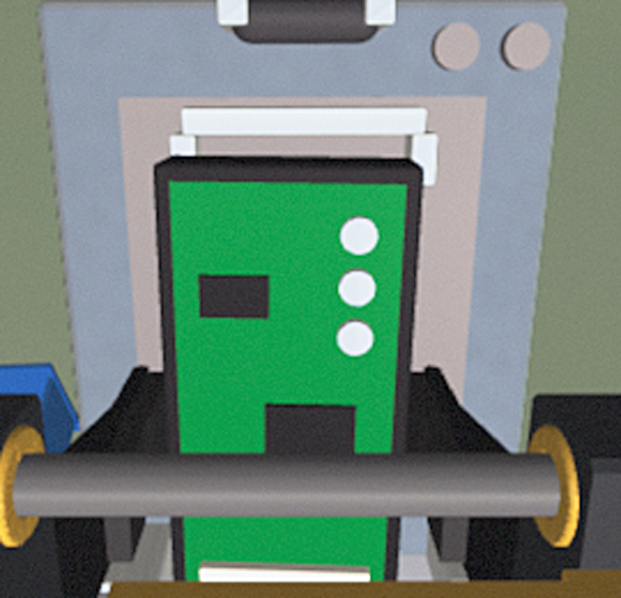

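```bash
cat > n2.py <<'E'
exec(open("n.py").read().split("o=telemetry")[0])
c=lambda u,v:np.array([130+(u-.65)/2.3,60+(v-.65)/2.3])
ob=[((-105,-85,0),c(41,4)),((-105,85,0),c(566,5)),((-64,-38.6,14),c(182,134)),((-64,38.6,14),c(427,135)),((-48,43,14),c(436,185))]
mo=[((-60,-30,20),c(155,178)),((-60,30,20),c(422,180)),((-60,-30,0),c(170,157)),((-60,30,0),c(407,157)),((43,-22,24),c(198,567)),((43,22,24),c(370,571)),((-56,-26,20),c(170,181)),((-56,26,20),c(407,184))]
n=fit(ob,np.r_[0,0,.1,0,0,0],np.r_[.05,.05,.05,.02,.03,.05])
m=fit(mo,np.r_[0,0,.03,0,0,0],np.r_[.02,.02,.01,.03,.1,.1])
print("move",((n-m)[:3]*1e3).round(1))
E
python3 n2.py
```

```text
t mm [ 0.4  6.1 94.1] rot deg(obj axes) [-0.21 -1.38 -0.03] res [-0.  -0.4  0.2 -0.4  0.6  0.4 -0.8  0.1  0.   0.3]
t mm [ 1.7  0.4 32.1] rot deg(obj axes) [ 0.42  1.53 -0.5 ] res [-0.9 -3.8  0.8 -3.4 -0.7  0.7  0.9  1.7  1.   0.2 -0.8 -0.6  0.8  2.9
 -1.   2.6]
move [-1.3  5.7 62. ]
```

```bash
python3 -m creep '[{"translation":[-1,5.6,10],"roll":-0.4,"gripper":55},{"translation":[-1,5.6,25],"roll":-0.4,"gripper":55},{"translation":[-1,5.6,35],"roll":-0.4,"gripper":55},{"translation":[-1,5.6,35],"roll":-0.4,"gripper":55},{"translation":[-1,5.6,35],"roll":-0.4,"gripper":55}]' ; python3 s.py; python3 w.py w5; python3 -c "
import cv2
im=cv2.imread('pics/w5.png')[60:320,130:400];cv2.imwrite('pics/w5c.png',cv2.resize(im,None,fx=2.3,fy=2.3,interpolation=cv2.INTER_CUBIC))"
```

```text
time: 18.73
position: [0.5816, 0.2016, 0.1362]
tool_rot: [0.062, 0.962, -0.015, 0.267]
ft_force: [0.1, 0.1, -2.0]
grip_width: 0.0597
grip_force: 29.9
[ 0.237  0.591  1.899 -0.928  0.228 -0.337] [0.5816 0.2016 0.1362] tilt 31.02 zdir -6.9 xhead 172.54 az 19.1 t 18.73
```

View pics/w5c.png

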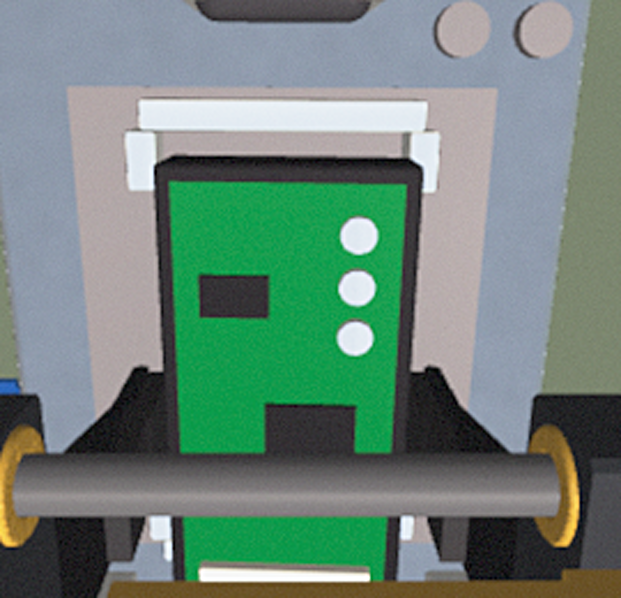

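```bash
sed -e 's/^ob=.*/ob=[((-64,-38.6,14),c(138,130)),((-64,38.6,14),c(428,131)),((-48,43,14),c(438,192)),((-48,-43,14),c(126,190)),((-48,-34,14),c(155,190)),((-48,34,14),c(411,192))]/' n2.py > n3.py; python3 n3.py
```

```text
t mm [ 4.  -0.9 58.1] rot deg(obj axes) [-0.02 -0.05 -0.31] res [-0.2 -0.1  0.1  0.2  1.1 -0.1 -0.6  0.   1.1  0.1 -1.5 -0.1]
t mm [ 1.7  0.4 32.1] rot deg(obj axes) [ 0.42  1.53 -0.5 ] res [-0.9 -3.8  0.8 -3.4 -0.7  0.7  0.9  1.7  1.   0.2 -0.8 -0.6  0.8  2.9
 -1.   2.6]
move [ 2.4 -1.3 25.9]
```

```bash
python3 -m creep '[{"translation":[1.5,-1.3,5],"roll":0,"gripper":55},{"translation":[1.5,-1.3,10],"roll":0,"gripper":55},{"translation":[1.5,-1.3,14],"roll":0,"gripper":55},{"translation":[1.5,-1.3,18],"roll":0,"gripper":55},{"translation":[1.5,-1.3,18],"roll":0,"gripper":55}]' ; python3 -m creep '[{"translation":[0,0,2],"roll":0,"gripper":55},{"translation":[0,0,4],"roll":0,"gripper":55},{"translation":[0,0,4],"roll":0,"gripper":55}]'; python3 s.py
```

```text
time: 19.2
position: [0.5893, 0.1991, 0.117]
tool_rot: [0.062, 0.962, -0.016, 0.265]
ft_force: [-0.2, -0.4, -3.0]
grip_width: 0.0593
grip_force: 29.9
time: 19.45
position: [0.5911, 0.1988, 0.1134]
tool_rot: [0.062, 0.962, -0.016, 0.265]
ft_force: [-0.0, -0.0, -1.3]
grip_width: 0.0596
grip_force: 29.9
[ 0.227  0.641  1.889 -1.055  0.204 -0.216] [0.5911 0.1988 0.1134] tilt 30.79 zdir -7.1 xhead 172.59 az 18.6 t 19.45
```

No contact yet; continue in small steps until force appears.

```bash
python3 -m creep '[{"translation":[0,0,2],"roll":0,"gripper":55},{"translation":[0,0,2],"roll":0,"gripper":55}]' | grep -E "pos|ft"; python3 -m creep '[{"translation":[0,0,2],"roll":0,"gripper":55},{"translation":[0,0,2],"roll":0,"gripper":55}]'| grep -E "pos|ft"; python3 -m creep '[{"translation":[0,0,1],"roll":0,"gripper":55},{"translation":[0,0,1],"roll":0,"gripper":55}]'| grep -E "pos|ft"
```

```text
position: [0.5921, 0.1987, 0.1117]
ft_force: [0.8, 0.4, -1.2]
position: [0.593, 0.1987, 0.1104]
ft_force: [-0.6, 0.1, 0.6]
position: [0.5931, 0.1987, 0.1103]
ft_force: [-4.8, 1.0, 6.4]
```

```bash
python3 -m creep '[{"translation":[0,0,-0.5],"roll":0,"gripper":87},{"translation":[0,0,-0.5],"roll":0,"gripper":87},{"translation":[0,0,-0.5],"roll":0,"gripper":87},{"translation":[0,0,-0.5],"roll":0,"gripper":87},{"translation":[0,0,-0.5],"roll":0,"gripper":87}]' ; python3 -m creep '[{"translation":[0,0,-10],"roll":0,"gripper":87},{"translation":[0,0,-40],"roll":0,"gripper":87},{"translation":[0,0,-80],"roll":0,"gripper":87},{"translation":[0,0,-120],"roll":0,"gripper":87},{"translation":[0,0,-120],"roll":0,"gripper":87}]'; python3 w.py w6; python3 s.py; python3 -c "
from h import *
v=cv2.imread('pics/w6.png')[60:250,150:360];s=viewer.camera('side')[50:210,190:300]
cv2.imwrite('pics/w6c.png',np.hstack([cv2.resize(v,(464,420),interpolation=3),cv2.resize(s,(289,420),interpolation=3)]))"
```

```text
time: 20.37
position: [0.5936, 0.1985, 0.1098]
tool_rot: [0.062, 0.962, -0.016, 0.265]
ft_force: [-0.2, -0.2, 0.1]
grip_width: 0.0831
grip_force: 0.0
time: 20.78
position: [0.5313, 0.2073, 0.2184]
tool_rot: [0.062, 0.961, -0.014, 0.268]
ft_force: [0.7, -0.4, -0.3]
grip_width: 0.0869
grip_force: 0.0
[ 0.276  0.4    1.938 -0.609  0.354 -0.639] [0.5323 0.207  0.2165] tilt 31.14 zdir -6.8 xhead 172.53 az 21.2 t 20.83
```

View pics/w6c.png

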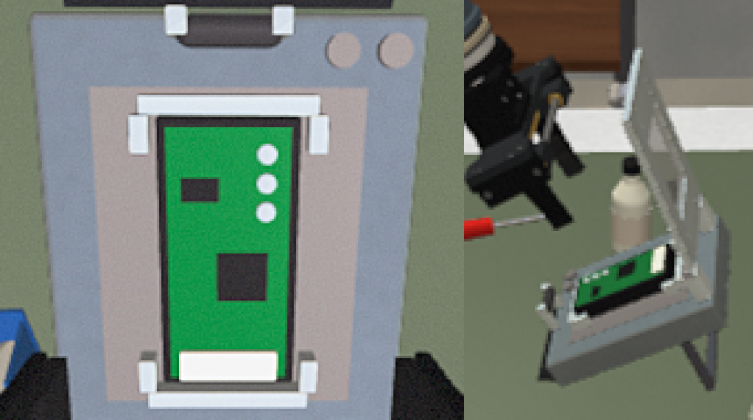

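```bash
cat > d.py <<'E'
from h import *
o=telemetry.get_obs();M=R.from_quat(o['tool_rot']).as_matrix()
N=np.array([.608,.197,.083]);D=R.from_euler("ZY",[np.radians(-7.4),-np.radians(30.5)]).as_matrix()
print("TCP deck XYZ mm",(D.T@(o["position"]-N)*1e3).round(1),"f deck",(D.T@np.array(o["ft_force"])).round(1),"tool z in deck",(D.T@M[:,2]).round(3),"t",round(o["time"],2))
E
python3 d.py
python3 - <<'E'
from h import *
N=np.array([.608,.197,.083]);D=R.from_euler("ZY",[np.radians(-7.4),-np.radians(30.)]).as_matrix()
ps,pd=np.load("scene0.npy"),np.load("side0.npy")
for a in (1.5,1.6,1.65,1.7,1.75):
    f=lambda y,o:D@np.array([.095-.188*np.cos(a)+o*np.sin(a),y,.036+.188*np.sin(a)+o*np.cos(a)])+N
    print(a,[proj(p,f(y,0))[0].round(1).tolist() for p in(ps,pd) for y in(-.072,.072)])
print("seen scene (282.5,95.8),(317,68.8); side (252,96),(257,68.5)")
for t in ["lid","lid_press"]:
    for c in ("scene","side"):
        viewer.camera(c);print(c,t,[(np.round(d["bbox"],1).tolist(),round(d["p"],2)) for d in viewer.recognise(c,t)[:1]])
E
```

```text
TCP deck XYZ mm [  1.4  -0.2 152.1] f deck [ 0.6 -0.4 -0.2] tool z in deck [ 0.009  0.004 -1.   ] t 20.88
1.5 [[267.8, 96.8], [301.3, 69.0], [235.1, 102.0], [241.2, 74.4]]
1.6 [[273.2, 96.0], [306.7, 67.9], [241.5, 98.9], [247.1, 71.4]]
1.65 [[276.1, 95.8], [309.6, 67.6], [244.9, 97.6], [250.2, 70.1]]
1.7 [[279.1, 95.9], [312.6, 67.4], [248.4, 96.4], [253.4, 68.9]]
1.75 [[282.1, 96.0], [315.6, 67.5], [252.0, 95.4], [256.6, 67.9]]
seen scene (282.5,95.8),(317,68.8); side (252,96),(257,68.5)
scene lid [([282.5, 65.6, 50.9, 95.7], 0.56)]
side lid [([243.9, 68.3, 36.7, 88.3], 0.64)]
scene lid_press [([281.1, 66.5, 48.4, 97.7], 0.82)]
side lid_press [([244.2, 69.6, 37.4, 86.5], 0.67)]
```

```bash
python3 -m creep '[{"translation":[0,0,-40],"roll":0,"gripper":0},{"translation":[0,0,-80],"roll":0,"gripper":0},{"translation":[0,0,-120],"roll":0,"gripper":0},{"translation":[-10,0,-155],"roll":0,"gripper":0},{"translation":[-50,0,-160],"roll":0,"gripper":0}]' 30 | grep ft; python3 -m creep '[{"translation":[-40,0,0],"roll":0,"gripper":0},{"translation":[-80,0,0],"roll":0,"gripper":0},{"translation":[-125,0,0],"roll":0,"gripper":0},{"translation":[-125,0,0],"roll":0,"gripper":0},{"translation":[-125,0,0],"roll":0,"gripper":0}]'; python3 d.py; python3 s.py
```

```text
ft_force: [0.4, 0.3, -1.0]
time: 22.12
position: [0.6025, 0.1961, 0.4407]
tool_rot: [0.063, 0.962, -0.016, 0.266]
ft_force: [-0.4, 0.2, -0.1]
grip_width: 0.028
grip_force: 0.0
TCP deck XYZ mm [177.   -1.6 310.9] f deck [-0.4  0.2  0.1] tool z in deck [ 0.007  0.002 -1.   ] t 22.12
[ 0.217  0.202  1.498 -0.215  0.939 -1.14 ] [0.6025 0.1961 0.4407] tilt 30.93 zdir -7.1 xhead 172.43 az 18.0 t 22.12
```

```bash
python3 -m creep '[{"translation":[0,0,30],"roll":0,"gripper":0},{"translation":[0,0,60],"roll":0,"gripper":0},{"translation":[0,1,90],"roll":0,"gripper":0},{"translation":[0,1.5,90],"roll":0,"gripper":0},{"translation":[0,1.5,90],"roll":0,"gripper":0}]'|grep -E "ft|width"; python3 d.py;python3 -m creep '[{"translation":[8,0,0],"roll":0,"gripper":0},{"translation":[16,0,0],"roll":0,"gripper":0},{"translation":[24,0,0],"roll":0,"gripper":0},{"translation":[32,0,0],"roll":0,"gripper":0},{"translation":[40,0,0],"roll":0,"gripper":0}]'|grep -E "ft|width"; python3 d.py
```

```text
ft_force: [-0.0, 0.3, 0.9]
grip_width: 0.002
TCP deck XYZ mm [1.710e+02 1.000e-01 2.192e+02] f deck [0.4 0.3 0.8] tool z in deck [-0.002  0.001 -1.   ] t 22.53
ft_force: [0.2, 0.2, 1.7]
grip_width: 0.0003
TCP deck XYZ mm [134.8   0.9 222.8] f deck [1.  0.2 1.4] tool z in deck [ 0.008  0.004 -1.   ] t 22.95
```

```bash
python3 -m creep '[{"translation":[15,0,2],"roll":0,"gripper":0},{"translation":[30,0,4],"roll":0,"gripper":0},{"translation":[46,0,5],"roll":0,"gripper":0},{"translation":[56,0,6],"roll":0,"gripper":0},{"translation":[67,0,7],"roll":0,"gripper":0}]'|grep -E "ft|width"; python3 d.py
python3 - <<'E'
from h import *
N=np.array([.608,.197,.083]);D=R.from_euler("ZY",[np.radians(-7.4),-np.radians(30.)]).as_matrix()
for c in ("scene","side"):
    im=viewer.camera(c);cv2.imwrite(f"pics/l1{c}.png",im);print(c,[(np.round(d["bbox"],1).tolist(),round(d["p"],2)) for d in viewer.recognise(c,"lid")[:1]])
    p=P(c)
    for a in(1.75,1.3):print(a,[proj(p,D@np.array([.095-.188*np.cos(a),y,.036+.188*np.sin(a)])+N)[0].round(1).tolist() for y in(-.072,.072)])
E
```

```text
ft_force: [0.8, -0.4, -0.0]
grip_width: 0.0003
TCP deck XYZ mm [ 67.5   0.8 214.5] f deck [ 0.7 -0.3 -0.5] tool z in deck [ 0.007  0.004 -1.   ] t 23.37
scene [([258.5, 71.6, 76.4, 90.2], 0.73)]
1.75 [[282.1, 96.0], [315.6, 67.5]]
1.3 [[258.4, 100.4], [291.7, 73.0]]
side [([222.7, 90.8, 57.4, 65.5], 0.83)]
1.75 [[252.0, 95.4], [256.6, 67.9]]
1.3 [[223.9, 109.8], [231.0, 81.8]]
```

```bash
python3 -m creep '[{"translation":[23,0,6],"roll":0,"gripper":0},{"translation":[45,0,16],"roll":0,"gripper":0},{"translation":[59,0,25],"roll":0,"gripper":0},{"translation":[72,0,35],"roll":0,"gripper":0},{"translation":[84,0,47],"roll":0,"gripper":0}]'|grep -E "ft"; python3 d.py; python3 -m creep '[{"translation":[11,0,13],"roll":0,"gripper":0},{"translation":[20,0,26],"roll":0,"gripper":0},{"translation":[28,0,41],"roll":0,"gripper":0},{"translation":[34,0,56],"roll":0,"gripper":0},{"translation":[39,0,72],"roll":0,"gripper":0}]'|grep -E "ft"; python3 d.py; python3 s.py
```

```text
ft_force: [-0.3, 0.1, -0.0]
TCP deck XYZ mm [-15.1   1.2 166.5] f deck [-0.3  0.   0.1] tool z in deck [ 0.008  0.004 -1.   ] t 23.98
ft_force: [0.7, -0.8, -0.3]
TCP deck XYZ mm [-53.6   1.5  93.5] f deck [ 0.6 -0.7 -0.7] tool z in deck [ 0.007  0.004 -1.   ] t 24.4
[ 0.295  0.552  2.03  -1.3    0.217  0.094] [0.5153 0.2105 0.1364] tilt 30.89 zdir -7.0 xhead 172.54 az 22.2 t 24.4
```

```bash
cat > l.py <<'E'
from h import *
N=np.array([.608,.197,.083]);D=R.from_euler("ZY",[np.radians(-7.4),-np.radians(30.)]).as_matrix()
for c in ("scene","side"):
    im=viewer.camera(c);print(c,[(np.round(d["bbox"],1).tolist(),round(d["p"],2)) for t in("lid","lid_press") for d in viewer.recognise(c,t)[:1]])
    p=P(c)
    for a in(.6,.3,.2,.075,0):
        q=np.concatenate([proj(p,D@np.array([.095-l*np.cos(a)+o*np.sin(a),y,.036+l*np.sin(a)+o*np.cos(a)])+N) for y in(-.072,.072) for l in(0,.188) for o in (0,.008)]);print(a,"ltwh",np.r_[q.min(0),np.ptp(q,axis=0)].round(1))
E
python3 l.py
```

```text
scene [([246.8, 119.8, 87.1, 43.6], 0.56), ([253.0, 121.8, 78.8, 39.4], 0.96)]
0.6 ltwh [243.3  99.2  87.5  62. ]
0.3 ltwh [244.6 114.9  85.7  46.3]
0.2 ltwh [246.  120.3  84.3  40.9]
0.075 ltwh [248.5 127.   81.8  34.1]
0 ltwh [250.3 128.6  80.   32.5]
side [([212.3, 122.1, 69.0, 47.0], 0.7), ([232.1, 160.2, 36.0, 9.2], 0.69)]
0.6 ltwh [206.1 114.6  71.5  39.8]
0.3 ltwh [208.1 122.4  69.1  40. ]
0.2 ltwh [210.  122.4  67.2  45. ]
0.075 ltwh [213.3 122.5  64.   51. ]
0 ltwh [215.6 122.6  61.6  54.3]
```

```bash
python3 -m creep '[{"translation":[1,0,7],"roll":0,"gripper":0},{"translation":[2,0,14],"roll":0,"gripper":0},{"translation":[2,0,19],"roll":0,"gripper":0},{"translation":[2,0,19],"roll":0,"gripper":0}]'|grep -E "ft"; python3 d.py; python3 s.py; python3 -m creep '[{"translation":[0,0,2],"roll":0,"gripper":0},{"translation":[0,0,3],"roll":0,"gripper":0},{"translation":[0,0,3],"roll":0,"gripper":0}]'|grep -E "ft"; python3 d.py; python3 s.py
```

```text
ft_force: [-4.5, 0.0, 7.0]
TCP deck XYZ mm [-55.1   1.6  76.5] f deck [-0.3 -0.5  8.3] tool z in deck [ 0.005  0.003 -1.   ] t 25.03
[ 0.289  0.59   2.022 -1.427  0.209  0.218] [0.5226 0.2097 0.1209] tilt 30.76 zdir -7.1 xhead 172.58 az 21.9 t 25.03
ft_force: [-6.3, -0.2, 7.0]
TCP deck XYZ mm [-55.3   1.6  74.8] f deck [-1.8 -1.   9.2] tool z in deck [ 0.003  0.002 -1.   ] t 25.28
[ 0.288  0.593  2.02  -1.427  0.209  0.217] [0.5233 0.2096 0.1194] tilt 30.67 zdir -7.2 xhead 172.58 az 21.8 t 25.28
```

```bash
python3 -m creep '[{"translation":[0,0,3],"roll":0,"gripper":0},{"translation":[0,0,5],"roll":0,"gripper":0},{"translation":[0,0,5],"roll":0,"gripper":0}]'|grep -E "ft"; python3 d.py; python3 s.py; python3 -m creep '[{"translation":[0,0,3],"roll":0,"gripper":0},{"translation":[0,0,5],"roll":0,"gripper":0},{"translation":[0,0,5],"roll":0,"gripper":0}]'|grep -E "ft"; python3 d.py; python3 s.py
```

```text
ft_force: [0.6, -0.5, -0.6]
TCP deck XYZ mm [-53.3   2.6  69.5] f deck [ 0.3 -0.4 -0.8] tool z in deck [ 0.002  0.002 -1.   ] t 25.53
[ 0.286  0.604  2.011 -1.428  0.207  0.217] [0.5278 0.2101 0.1158] tilt 30.6 zdir -7.2 xhead 172.57 az 21.7 t 25.53
ft_force: [0.7, 0.7, 1.5]
TCP deck XYZ mm [-51.9   3.3  64.3] f deck [1.3 0.8 1. ] tool z in deck [ 0.     0.001 -1.   ] t 25.78
[ 0.284  0.613  2.003 -1.43   0.206  0.217] [0.5317 0.2102 0.1121] tilt 30.52 zdir -7.3 xhead 172.56 az 21.6 t 25.78
```

```bash
python3 -m creep '[{"translation":[-6,0,0],"roll":0,"gripper":0},{"translation":[-10,0,2],"roll":0,"gripper":0},{"translation":[-10,0,3],"roll":0,"gripper":0},{"translation":[-10,0,3],"roll":0,"gripper":0}]'|grep -E "ft"; python3 d.py; python3 s.py; python3 l.py | grep -E "scene|side|^0.075|^0 "
```

```text
ft_force: [-13.8, 2.2, 17.5]
TCP deck XYZ mm [-45.6   2.9  63.8] f deck [-3.1  0.4 22.2] tool z in deck [-0.004  0.002 -1.   ] t 26.12
[ 0.277  0.609  1.99  -1.33   0.205  0.108] [0.5373 0.2091 0.1148] tilt 30.29 zdir -7.2 xhead 172.65 az 21.3 t 26.12
scene [([252.9, 125.1, 80.8, 34.4], 0.6), ([255.8, 127.0, 76.8, 35.4], 0.75)]
0.075 ltwh [248.5 127.   81.8  34.1]
0 ltwh [250.3 128.6  80.   32.5]
side [([216.9, 123.3, 62.0, 54.7], 0.76), ([218.8, 124.6, 63.8, 50.8], 0.71)]
0.075 ltwh [213.3 122.5  64.   51. ]
0 ltwh [215.6 122.6  61.6  54.3]
```

```bash
python3 -m creep '[{"translation":[0,0,-15],"roll":0,"gripper":0},{"translation":[0,0,-45],"roll":0,"gripper":0},{"translation":[0,0,-80],"roll":0,"gripper":0},{"translation":[0,0,-110],"roll":0,"gripper":0},{"translation":[0,0,-110],"roll":0,"gripper":0}]'|grep -E "ft"; python3 -m creep '[{"translation":[0,0,0],"roll":0,"gripper":0},{"translation":[0,0,0],"roll":0,"gripper":0},{"translation":[0,0,0],"roll":0,"gripper":0}]'|grep ft; python3 d.py; python3 s.py; python3 l.py | grep -E "scene|side|^0.075|^0 "
```

```text
ft_force: [1.3, 0.7, 0.3]
ft_force: [1.0, 0.5, -0.5]
TCP deck XYZ mm [-43.    2.7 170.4] f deck [ 0.5  0.6 -0.9] tool z in deck [-0.002 -0.    -1.   ] t 27.08
[ 0.33   0.379  2.017 -0.726  0.344 -0.471] [0.4858 0.2156 0.208 ] tilt 30.36 zdir -7.5 xhead 172.59 az 23.9 t 27.08
scene [([253.8, 126.6, 77.4, 35.8], 0.55), ([253.9, 127.0, 78.2, 36.4], 0.76)]
0.075 ltwh [248.5 127.   81.8  34.1]
0 ltwh [250.3 128.6  80.   32.5]
side [([217.1, 122.0, 73.8, 73.7], 0.65), ([213.9, 124.0, 67.7, 51.0], 0.96)]
0.075 ltwh [213.3 122.5  64.   51. ]
0 ltwh [215.6 122.6  61.6  54.3]
```

```bash
python3 -c "
from rig import hand_in
print(hand_in())"
```

```text
the job is handed in; nothing more can be done
None
```

The module is in the cradle with its plug end uphill, the lid is snapped shut past the catch, and I handed the job in at about 27 s of robot time. The shut lid rests on force and height readings (9 N fell to zero, then a hard stop at the shut height), because I had used all 10 picture views by then.

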